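# Lever open the domino box and deal the dominoes

## Robot

A 6-joint arm with a two-finger parallel gripper is mounted at the origin on the work surface. World frame = base frame: x ahead of the robot, y to its left, z up, the work surface at z = 0. Lengths are in mm, angles in rad, forces in N, time in s.
With the tool pointing down it reaches from about 400 to 825 mm from the base axis. Payload 7 kg.
Tool frame: the origin (TCP) lies at the very end of the fingers, on their centre line; the grasp point (between the pads) lies 19 mm behind it; z points along the fingers, y is the line along which they close (so a half turn about z gives the same grasp; the last joint's range is limited). The gripper opens to 85 mm and grips with 20 to 120 N. Pads are 22 mm wide; open, the fingers measure 114 mm over their backs; the gripper's body (76 mm by 85 mm) begins 54 mm behind the grasp point. The pads swing forward as they close: fully open they stand 13 mm farther back than shut.
Start: joints at [1.413, 0.359, 0.012, 0, -1.224, -0.288], TCP at [291.051, 609.003, 231.302] pointing down, gripper open.
Joint ranges: [-3.07, 3.07], [-1.43, 2.12], [-1.02, 1.25], [-3.03, 1.67], [-3.05, -0], [-3.03, 3.03]. Speed limits (rad/s): [2.39, 2.39, 3.01, 3.14, 3.14, 3.14].

## Interface

Orientations are given as a unit quaternion [w, x, y, z].
In Python, from cell import move_pose, movel, move_joints, release, clamp, sleep, ik, get_state, read_camera, camera_model, IKError, finish_job, look_for gives the robot as it stands. Calls block until the motion is done:
- move_pose(position, orientation): joint-space move of the TCP to a pose.
- movel(position, frame=None, max_speed=150, until_force=None): straight line of the TCP; frame=None keeps the orientation; max_speed is the mean speed in mm/s. With until_force (N) it stops when the force on the tool has changed by that much, and returns True; else False.
- move_joints(angles): joint-space move.
- release() and clamp(squeeze=None): open the fingers fully, or close them until they stop; squeeze is the grip in N (None keeps the last).
- sleep(seconds).
- ik(position, orientation): joint angles nearest the present ones, or None.
- get_state(): the state.
- read_camera(name): name is "scene" or "top"; returns the picture (480x640x3 uint8, red, green, blue); there is no depth.
- camera_model(name): a dict with "mtx" (3x3 intrinsics, pixels), "R" (3x3) and "t" (3): a world point X has camera coordinates R X + t. Camera axes: x right, y down, z forward; pixel columns grow to the right and rows downward; lengths in mm; the calibration is good to about 2 mm. A picture is of the moment at which its call begins. camera_model takes no time and is no camera call.
A pose or a line that the arm cannot do raises IKError and nothing moves.
- finish_job(): hands the job in; it is judged then, once.
Trained networks look in the newest picture that a camera, given by its name, has taken for a name from the list of things; names that differ only in an ending like _2 or _b are one class to them, and where a whole thing is asked for, a point or a joint stands for the part that bears it (a point fixed in the world has none). Each returns a list of dicts, best first, with "conf" (0 to 1); they miss things now and then, are a little off and sometimes report something else, mostly with a low value. They report only what shows in the picture. A call takes as long as a camera call.
- look_for(camera, target): "point" ([row, column] in pixels, amid what is visible of it).
The state is a dict: "clock": time; "joints": joint angles; "joint_velocities": joint speeds; "joint_torque": joint torques, N m; "tool_pos": TCP position; "tool_rot": TCP orientation; "wrist_force": force on the tool from outside, world axes, zero at the start; "ft_torque": the same for the moment, N m; "gripper_width": finger opening in mm; "gripper_force": force on a finger pad.
Only numpy, scipy, OpenCV 4.12 (cv2) and the standard library are available. Lean on these libraries where they do the work, as an engineer would, in place of code of your own. Each camera call takes 0.05 s, during which the arm holds its last target. There are 200 camera calls.

## Task

Use the blade of the scraper, not the gripper itself, to lever up the lid of the domino box until it stands fully open, then lay the scraper back down flat on the table. Deal the four dominoes from the box to the two trays, one to each tray in turn so that neither tray ever gets two ahead, until each tray holds two lying flat inside its rim. Leave the jar and the mug standing where they are.

Things in the scene. Friction and masses are not known exactly. Their poses are not given: they have to be found in the camera images.
- box: wooden domino box, 126 mm deep (x) x 200 mm wide (y) x 56 mm high without its lid, walls and floor 8 mm; fixed to the table; origin at the centre of its underside, its front faces -x. On the front a moulding sticks out 16 mm and is 42 mm high; between it and the lid's lip runs a groove 14 mm high (42 to 56 mm above the table) and 16 mm deep, along the full width, open to the front
- lid (a joint): the lid's angle in rad: 0 shut, grows as its front edge rises, 1.57 upright, 1.95 its stop. Friction in the hinge holds it wherever it is left (it takes about 2 N upwards at the lip to raise it)
- lid_hinge (a point): middle of the lid's hinge line, along the far (+x) top edge of the box, 56 mm above the table, level with the lid's underside; it does not move. The lid is a panel 8 mm thick reaching 144 mm from the hinge and 206 mm wide
- lid_lip (a point): middle of the lower front edge of the lid, 144 mm from the hinge; moves with the lid. The lid overhangs the box's front wall by 18 mm
- scraper (a point): scraper lying on the table: wooden handle 100 x 24 mm and 22 mm high, steel blade 80 mm long, 40 mm wide and 3 mm thick straight on from it. The point is on the handle's axis, 25 mm behind where the blade begins, 11 mm up, so the blade's edge is 105 mm ahead; x points to the blade's tip, z up. 90 g, balanced about 10 mm behind this point; the blade runs level with the handle's axis, 11 mm above the table
- tray_a: a player's shallow plywood tray, 130 mm (its x) x 190 mm (its y), walls 6 mm thick and 16 mm high, inner floor 6 mm above the table; fixed to the table; origin at the centre of its underside. Two dominoes lie side by side in it with their length along the tray's x
- tray_b: a player's shallow plywood tray, 130 mm (its x) x 190 mm (its y), walls 6 mm thick and 16 mm high, inner floor 6 mm above the table; fixed to the table; origin at the centre of its underside. Two dominoes lie side by side in it with their length along the tray's x
- domino0 (a point): jumbo wooden domino, 90 x 44 x 20 mm, 50 g, pips on its upper face; the point is its centre (half-way up), x along its 90 mm length, y along its 44 mm width, z up. Starts inside the shut box, in one of two stacks of two that lie side by side (about 76 mm between stack centres, 32 mm clear beside each stack), length roughly along the box's x
- domino1 (a point): jumbo wooden domino, 90 x 44 x 20 mm, 50 g, pips on its upper face; the point is its centre (half-way up), x along its 90 mm length, y along its 44 mm width, z up. Starts inside the shut box, in one of two stacks of two that lie side by side (about 76 mm between stack centres, 32 mm clear beside each stack), length roughly along the box's x
- domino2 (a point): jumbo wooden domino, 90 x 44 x 20 mm, 50 g, pips on its upper face; the point is its centre (half-way up), x along its 90 mm length, y along its 44 mm width, z up. Starts inside the shut box, in one of two stacks of two that lie side by side (about 76 mm between stack centres, 32 mm clear beside each stack), length roughly along the box's x
- domino3 (a point): jumbo wooden domino, 90 x 44 x 20 mm, 50 g, pips on its upper face; the point is its centre (half-way up), x along its 90 mm length, y along its 44 mm width, z up. Starts inside the shut box, in one of two stacks of two that lie side by side (about 76 mm between stack centres, 32 mm clear beside each stack), length roughly along the box's x
- jar: bystander: glass jar with a screw-top steel lid, 80 mm wide, 120 mm high; origin at the centre of its underside
- mug: bystander: white ceramic mug, 80 mm wide, 90 mm high; origin at the centre of its underside

How it is judged:
By the outcome, as a careful person would: the job done as asked, in the order asked, and still so for the second after the job is handed in, with the robot touching nothing.
It also fails if it takes over 72 s, if anything falls off the work surface, if the arm or the gripper's body presses on something with over 40 N, if the wrist force passes 120 N, or if a joint passes its speed limit or range.

## Working session

There is one attempt and no reset: what is moved stays moved. The work goes in short steps, each a Python script; the robot and the scene stay as the last script left them, time stands still between calls to the robot, and variables do not carry over. Pictures are saved under pics/ and viewed, at most 10 in all, crops included, and the job is handed in when it is done.

```bash
ls; mkdir -p pics; python3 - <<'E'
from cell import *
import cv2,numpy as np
for c in("scene","top"):
    im=read_camera(c); cv2.imwrite(f"pics/{c}0.png",im[:,:,::-1])
    m=camera_model(c); print(c,np.round(m["mtx"],1).tolist(),np.round(m["R"],3).tolist(),np.round(m["t"],1).tolist())
    for n in["box","lid","scraper","tray_a","jar","mug"]:
        print(n,[(np.round(d["point"]).tolist(),round(d["conf"],2)) for d in look_for(c,n)][:4])
s=get_state();print(s)
E
```

```text
pics
scene [[589.8, 0.0, 327.9], [0.0, 589.8, 246.4], [0.0, 0.0, 1.0]] [[0.333, 0.943, -0.011], [0.652, -0.239, -0.72], [-0.682, 0.232, -0.694]] [-219.5, -333.8, 1776.2]
box [([277.0, 337.0], 0.66)]
lid [([270.0, 333.0], 0.73)]
scraper [([226.0, 309.0], 0.56)]
tray_a [([275.0, 163.0], 0.89), ([207.0, 422.0], 0.57)]
jar [([261.0, 446.0], 0.86)]
mug [([319.0, 219.0], 0.66)]
top [[487.9, 0.0, 315.1], [0.0, 487.9, 231.6], [0.0, 0.0, 1.0]] [[-0.005, -1.0, -0.004], [-0.988, 0.006, -0.155], [0.155, 0.003, -0.988]] [12.9, 584.5, 824.9]
box [([197.0, 311.0], 0.55)]
lid [([194.0, 312.0], 0.66)]
scraper [([305.0, 296.0], 0.96)]
tray_a [([278.0, 507.0], 0.91), ([289.0, 143.0], 0.61)]
jar [([157.0, 177.0], 0.59)]
mug [([167.0, 457.0], 0.95)]
{'clock': 0.7, 'joints': array([ 1.41311674e+00,  3.58573137e-01,  1.18827073e-02, -2.20529303e-05,
       -1.22409436e+00, -2.88092366e-01]), 'joint_velocities': array([ 0.00056113,  0.00247126,  0.00192105,  0.00206166, -0.00151937,
        0.00077239]), 'joint_torque': array([ 1.04829014e-03, -5.82761478e+01,  2.93610674e+01,  6.94027260e+00,
       -6.13209777e-04,  1.82597169e-06]), 'tool_pos': array([291.03208416, 608.99954134, 231.30810997]), 'tool_rot': array([-5.08264992e-06,  9.75262753e-01, -2.21048780e-01, -1.07243731e-05]), 'wrist_force': array([ 0.91436157, -0.28288814, -0.02646514]), 'ft_torque': array([-0.01852721,  0.01712095,  0.03389129]), 'gripper_force': 0.0, 'gripper_width': 85.40131512047829}
```

View pics/top0.png

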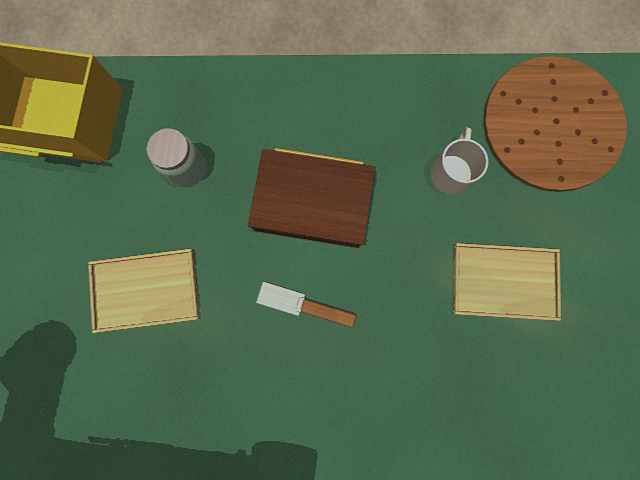

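View pics/scene0.png

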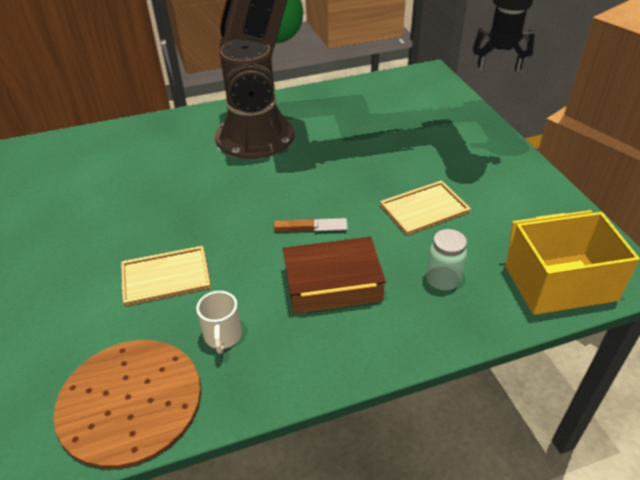

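```bash
cat > h.py <<'E'
import numpy as np, cv2
from cell import *
CM={c:camera_model(c) for c in("scene","top")}
def back(c,uv,z):
    """pixels (col,row) -> world xy on plane z"""
    m=CM[c]; R=np.array(m["R"]);t=np.array(m["t"])
    uv=np.atleast_2d(uv).astype(float)
    d=np.c_[uv,np.ones(len(uv))]@np.linalg.inv(m["mtx"]).T@R
    C=-R.T@t
    return (C+d*((z-C[2])/d[:,2])[:,None])[:,:2]
def proj(c,X):
    m=CM[c]; p=(np.atleast_2d(X)@np.array(m["R"]).T+np.array(m["t"]))@np.array(m["mtx"]).T
    return p[:,:2]/p[:,2:]
def rect(c,mask,z):
    """largest blob of mask: centre, long side, short side, yaw of the long side"""
    k=max(cv2.findContours(mask.astype(np.uint8),cv2.RETR_EXTERNAL,cv2.CHAIN_APPROX_NONE)[0],key=cv2.contourArea)
    (x,y),(w,h),a=cv2.minAreaRect(back(c,k[:,0],z).astype(np.float32))
    a=np.radians(a)
    if w<h:w,h,a=h,w,a+np.pi/2
    return np.array([x,y]),w,h,(a+np.pi/2)%np.pi-np.pi/2
E
python3 - <<'E'
from h import *
im=cv2.imread("pics/top0.png"); hsv=cv2.cvtColor(im,cv2.COLOR_BGR2HSV)
ng=~((hsv[...,0]>50)&(hsv[...,0]<95)&(hsv[...,1]>70))
def win(x0,x1,y0,y1,m=ng):
    w=np.zeros_like(m); w[y0:y1,x0:x1]=m[y0:y1,x0:x1]; return w
for n,w,z in[("trayL",(80,210,240,340),16),("trayR",(445,570,235,325),16),("scraper",(250,362,275,335),11),("lid",(240,385,140,255),64)]:
    print(n,[np.round(v,3) for v in rect("top",win(*w),z)])
hd=ng&(hsv[...,1]>90)
print("handle",[np.round(v,3) for v in rect("top",win(300,362,275,335,hd),20)])
c=cv2.resize(im[140:335,240:385],None,fx=4,fy=4,interpolation=cv2.INTER_CUBIC)[:780]
cv2.imwrite("pics/crop0.png",cv2.resize(im[142:254,244:382],None,fx=5,fy=5,interpolation=cv2.INTER_CUBIC))
E
```

```text
trayL [array([482.911, 320.706]), np.float64(198.734), np.float64(134.293), np.float64(-1.451)]
trayR [array([ 490.974, -336.716]), np.float64(224.061), np.float64(141.669), np.float64(1.506)]
scraper [array([453.554,  25.935]), np.float64(182.479), np.float64(41.727), np.float64(1.282)]
lid [array([645.528,  15.409]), np.float64(206.956), np.float64(155.677), np.float64(1.402)]
handle [array([441.362, -12.567]), np.float64(98.169), np.float64(23.338), np.float64(1.271)]
```

View pics/crop0.png

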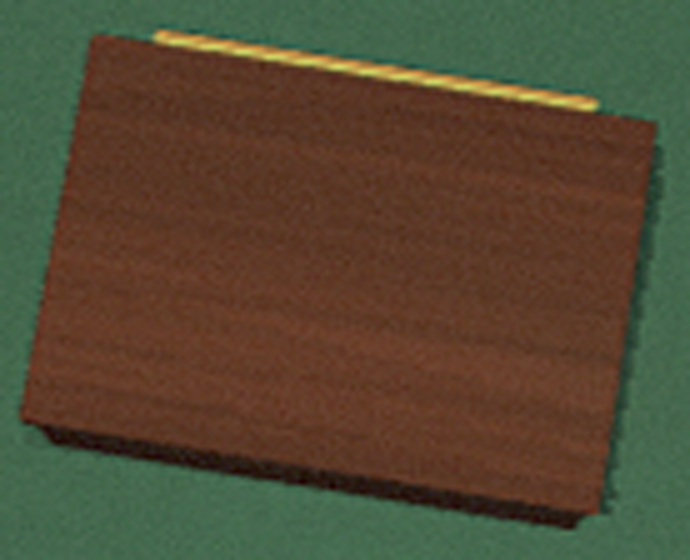

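```bash
cat >> h.py <<'E'
def down(yaw,pos=None):
    """tool pointing down, tool x (or -x) along yaw; the half turn with the gentlest last joint"""
    qs=[np.array([0,np.cos(a/2),np.sin(a/2),0]) for a in(yaw,yaw+np.pi)]
    if pos is None: return qs[0]
    js=[ik(pos,q) for q in qs]
    return min([(abs(j[5]),tuple(q)) for j,q in zip(js,qs) if j is not None])[1]
E
python3 - <<'E'
from h import *
L=back("top",[(262.3,149.1),(375.1,166.7),(363.9,244.7),(248.3,225.9)],64)
BL,BR,FR,FL=L
print(np.round(L,1).tolist(),[round(float(np.linalg.norm(a-b)),1) for a,b in((BL,BR),(FL,FR),(BL,FL),(BR,FR))])
d=(BL-BR)+(FL-FR); print("yaw y-axis",np.arctan2(-d[0],d[1]), "from x",[np.arctan2(*(a-b)[::-1]) for a,b in((BL,FL),(BR,FR))])
im=cv2.imread("pics/top0.png"); hsv=cv2.cvtColor(im,cv2.COLOR_BGR2HSV)
T=back("top",[(455.5,244),(560,250),(560,319),(454.5,314)],14)
print("trayR",np.round(T,1).tolist(),T.mean(0))
for y in(1.278,):
  for p in([449,11.4,100],[500,0,60]):
    for a in(y,y+np.pi,-.17,-.17+np.pi): 
        j=ik(p,down(a)); print(p,round(a,2),None if j is None else np.round(j,2))
s=get_state()
from scipy.spatial.transform import Rotation as Ro
print(Ro.from_quat(np.roll(s["tool_rot"],-1)).as_matrix().round(2))
E
```

```text
[[732.1, 103.5], [698.1, -98.0], [558.2, -75.1], [592.5, 126.4]] [204.3, 204.4, 141.4, 141.8]
yaw y-axis -0.16777306007177997 from x [np.float64(-0.162698317420603), np.float64(-0.16191491584780132)]
trayR [[564.9, -248.5], [552.7, -439.5], [428.1, -429.2], [437.9, -240.4]] [ 495.90200387 -339.41411384]
[449, 11.4, 100] 1.28 [ 0.47  0.12 -0.65  0.   -0.8   2.38]
[449, 11.4, 100] 4.42 [ 0.47  0.12 -0.65  0.   -0.8  -0.76]
[449, 11.4, 100] -0.17 [ 0.47  0.12 -0.65  0.   -0.8   0.93]
[449, 11.4, 100] 2.97 [ 0.47  0.12 -0.65  0.   -0.8  -2.21]
[500, 0, 60] 1.28 [ 0.39  0.26 -0.59  0.   -0.73  2.46]
[500, 0, 60] 4.42 [ 0.39  0.26 -0.59  0.   -0.73 -0.69]
[500, 0, 60] -0.17 [ 0.39  0.26 -0.59  0.   -0.73  1.01]
[500, 0, 60] 2.97 [ 0.39  0.26 -0.59 -0.   -0.73 -2.13]
[[ 0.9  -0.43 -0.  ]
 [-0.43 -0.9   0.  ]
 [-0.   -0.   -1.  ]]
```

```bash
cat >> h.py <<'E'
BY=-.165; U=np.array([np.cos(BY),np.sin(BY)]); V=np.array([-U[1],U[0]])
HINGE=np.array([716.2,2.4]); SCR=np.array([449.,11.4]); SY=1.278
def rep(*n):
    s=get_state(); print(*n,round(s["clock"],1),np.round(s["tool_pos"],1),"F",np.round(s["wrist_force"],1),"w",round(s["gripper_width"],1),round(s["gripper_force"],1))
E
python3 - <<'E'
from h import *
q=down(SY)
move_pose([*SCR,110],q); rep()
movel([*SCR,3.5],until_force=8); rep("down"); clamp(60); rep("clamped")
movel([*SCR,110]); rep("up")
q=down(BY)
p=lambda d,z:[*(HINGE-d*U),z]
move_pose(p(274,110),q); movel(p(274,41.5)); rep("pre")
print(movel(p(236.5,41.5),max_speed=60,until_force=5)); rep("in")
cv2.imwrite("pics/in.png",np.hstack([read_camera("scene")[190:330,240:400],read_camera("top")[150:290,230:390]])[:,:,::-1].repeat(2,0).repeat(2,1))
E
```

```text
3.0 [449.4  11.8 110.2] F [0.5 0.1 0.3] w 85.3 0.0
down 3.8 [449.5  11.7   3.9] F [ 0.4 -0.   0.9] w 85.6 0.0
clamped 4.4 [449.4  11.5   4.1] F [-1.1 -0.9  7.5] w 22.9 59.1
up 5.3 [448.3  11.2 109.2] F [-0.7  0.6  0.2] w 22.5 58.7
pre 7.3 [446.2  47.4  41.8] F [-0.3 -0.3 -0.8] w 22.6 58.7
False
in 8.0 [482.6  41.   41.3] F [ 0.2  0.3 -1. ] w 22.6 58.7
```

View pics/in.png

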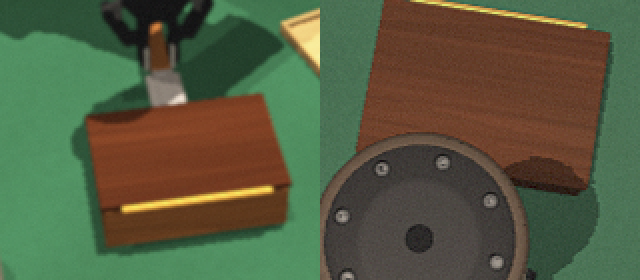

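The scraper is held by its handle, and the blade disappears under the lid's front edge at about (165,105) in the left crop. No contact force so far, so I'll lift along the arc.

```bash
python3 - <<'E'
from h import *
r=131
off=7.5+1.5
for k,th in enumerate([.0,.1,.3,.5,.7,.9,1.1,1.3,1.5,1.7,1.93]):
    p=HINGE-r*np.cos(th)*U-105*U
    hit=movel([*p,56+r*np.sin(th)-off],max_speed=90,until_force=25)
    if k in(0,1,2,5,8,10) or hit: rep(th,hit)
    if hit: break
cv2.imwrite("pics/up.png",read_camera("scene")[130:330,200:480][:,:,::-1].repeat(2,0).repeat(2,1))
E
```

```text
0.0 False 8.4 [483.6  41.4  47.5] F [-0.7 -0.6 -1.5] w 22.7 58.8
0.1 False 8.7 [484.4  41.3  60.5] F [ 0.6  0.1 -2. ] w 22.5 59.1
0.3 False 9.1 [489.4  40.3  85.6] F [ 0.6 -0.6 -0.7] w 22.6 59.1
0.9 False 10.4 [532.3  33.  149.3] F [ 0.   0.1 -0.6] w 22.7 59.1
1.5 False 11.8 [603.3  21.1 177.3] F [-0.9  1.  -0.8] w 22.9 59.1
1.93 False 12.7 [658.3  12.  169.4] F [ 0.9 -0.6 -1. ] w 22.4 59.1
```

View pics/up.png

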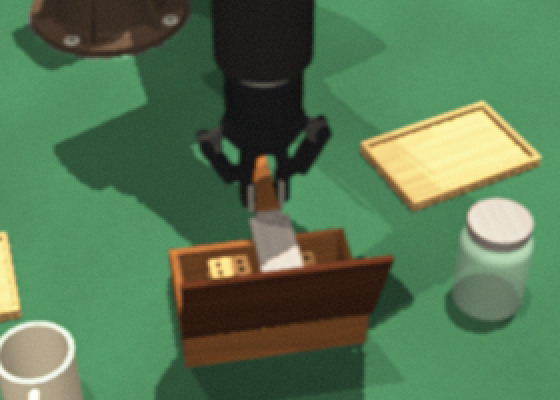

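The lid is open and leaning back past upright (its top edge runs from (180,290) to (390,260)), and the dominoes show at (230,265). Next a gentle push toward the stop, then the scraper goes back down.

```bash
python3 - <<'E'
from h import *
p=HINGE-131*np.cos(1.93)*U-105*U
z=56+131*np.sin(1.93)-9
print(movel([*(p+6*U),z-2],max_speed=60,until_force=5)); rep("push")
movel([*(p-130*U),z+5],max_speed=250)
q=down(SY)
move_pose([*SCR,60],q)
print(movel([*SCR,4.2],max_speed=100,until_force=6)); rep("laid")
release(); movel([*SCR,130],max_speed=250); rep("off")
move_pose([440,-160,250],down(BY)); rep("aside")
im=read_camera("top"); cv2.imwrite("pics/top1.png",im[:,:,::-1])
cv2.imwrite("pics/box1.png",cv2.resize(im[120:330,230:390,::-1],None,fx=3.5,fy=2.8*1.0,interpolation=cv2.INTER_CUBIC) if 0 else cv2.resize(im[130:330,235:385,::-1],None,fx=3,fy=3,interpolation=cv2.INTER_CUBIC))
for i in range(4): print([(np.round(d["point"],1).tolist(),round(d["conf"],2)) for d in look_for("top",f"domino{i}")][:4])
E
```

```text
True
push 13.0 [658.6  10.9 165.8] F [-3.6  0.1  3.6] w 22.9 60.0
True
laid 15.5 [448.9  11.4   3.8] F [-1.  -0.   3.7] w 22.5 60.5
off 16.8 [448.9  11.4 130.3] F [-0.9 -0.3  0.2] w 85.6 0.0
aside 17.8 [ 439.5 -159.7  248.6] F [-0.6  1.3 -0.3] w 85.6 0.0
[([187.3, 289.4], 0.87), ([202.4, 330.5], 0.71), ([218.5, 293.0], 0.48)]
[([187.3, 289.4], 0.87), ([202.4, 330.5], 0.71), ([218.5, 293.0], 0.48)]
[([187.3, 289.4], 0.87), ([202.4, 330.5], 0.71), ([218.5, 293.0], 0.48)]
[([187.3, 289.4], 0.87), ([202.4, 330.5], 0.71), ([218.5, 293.0], 0.48)]
```

View pics/box1.png

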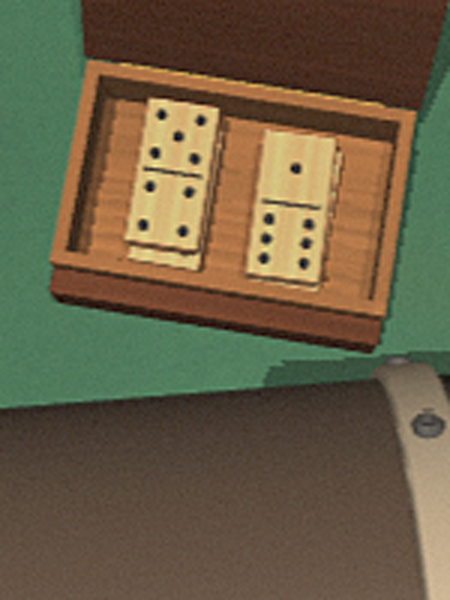

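The box stands open. The upper dominoes' corners in the crop are (148,97),(219,107),(202,252),(128,243) on the left and (265,130),(336,137),(319,284),(246,273) on the right. Both lower ones stick out slightly.

```bash
python3 - <<'E'
from h import *
f=lambda a,z: back("top",np.array(a)/3+[235-.33,130-.33],z)
C0=HINGE-63*U
for n,a,z in[("L",[(148,97),(219,107),(202,252),(128,243)],48),("R",[(265,130),(336,137),(319,284),(246,273)],48),("boxin",[(97,78),(397,125),(372,300),(67,250)],56),("boxout",[(88,60),(414,108),(383,318),(52,265)],56)]:
    P=f(a,z); c=P.mean(0); d=P[0]+P[1]-P[2]-P[3]
    print(n,np.round(c,1),"len",np.linalg.norm(d)/2,"wid",np.linalg.norm(P[0]+P[3]-P[1]-P[2])/2,"yaw",np.arctan2(d[1],d[0]),"in box",(c-C0)@U,(c-C0)@V)
# left lower domino near-end (z=28), right lower right side
print("L low front",[( (p-C0)@U,(p-C0)@V) for p in f([(128,262),(199,270)],28)])
print("R low right side",[( (p-C0)@U,(p-C0)@V) for p in f([(341,152),(336,180)],28)])
E
```

```text
L [664.6  49.5] len 90.45133719668078 wid 44.05178782935595 yaw -0.12159087512773255 in box 4.338788876508828 37.98073475112466
R [644.9 -20.8] len 89.61064132413043 wid 43.46756613162501 yaw -0.13134527778483196 in box -3.5143935021402966 -34.61039411684873
boxin [654.3  14.2] len 107.04629399462314 wid 182.43774980162203 yaw -0.1580209862584392 in box -0.0017341112528550617 1.4784392673579134
boxout [654.8  13.6] len 128.09794347173124 wid 197.91777025267143 yaw -0.1609750574794411 in box 0.6075546983689125 0.9763281719366547
L low front [(np.float64(-49.57366839660604), np.float64(58.5333394085416)), (np.float64(-47.6070669458466), np.float64(14.96689964078302))]
R low right side [(np.float64(39.22214659498223), np.float64(-59.43787926069719)), (np.float64(21.212936355962203), np.float64(-59.035650265197816))]
```

The middle gap is too narrow for the open fingers. I'll use the closed fingers to nudge the right stack outwards by about 13 mm, then look again.

```bash
cat >> h.py <<'E'
C0=HINGE-63*U
def bx(u,v,z): return [*(C0+u*U+v*V),z]
def go(p,yaw): 
    q=down(yaw,p); move_pose(p,q); return q
E
python3 - <<'E'
from h import *
clamp(20)
go(bx(-4,1.5,90),BY+np.pi/2)
print(movel(bx(-4,1.5,14),max_speed=120,until_force=6)); rep("in gap")
movel(bx(-4,-15,14),max_speed=60,until_force=15); rep("pushed")
movel(bx(-4,-12,14)); movel(bx(-4,-12,120),max_speed=250)
release()
go([440,-160,200],BY); rep()
im=read_camera("top"); cv2.imwrite("pics/box2.png",cv2.resize(im[130:330,235:385,::-1],None,fx=3,fy=3,interpolation=cv2.INTER_CUBIC))
E
```

```text
False
in gap 21.1 [650.9  14.9  14.7] F [ 0.8  0.7 -0.7] w 0.3 0.0
pushed 21.6 [647.6  -2.   14.4] F [-0.5 -0.   0.3] w 0.0 0.0
24.8 [ 440.3 -159.9  200. ] F [-0.8 -0.2  0.7] w 85.6 0.0
```

View pics/box2.png

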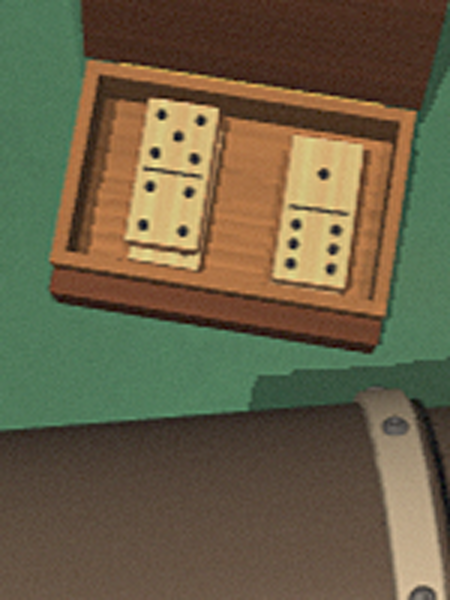

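```bash
cat >> h.py <<'E'
TRAY={"L":(np.array([483.,324.]),.12),"R":(np.array([495.9,-339.4]),-.058)}
def down(yaw,pos):
    """tool pointing down along yaw or its half turn, whichever the last joint reaches sooner"""
    qs=[np.array([0,np.cos(a/2),np.sin(a/2),0]) for a in(yaw,yaw+np.pi)]
    j0=get_state()["joints"]
    return min((np.abs(j-j0).max(),tuple(q)) for q in qs if (j:=ik(pos,q)) is not None and abs(j[5])<2.9)[1]
def place(tray,slot,bottom,tip):
    """bottom: height of the domino's underside when gripped at TCP height tip"""
    c,y=TRAY[tray]; p=c+slot*np.array([-np.sin(y),np.cos(y)])
    go([*p,150],y)
    hit=movel([*p,6+tip-bottom+2],max_speed=200,until_force=10); rep("place",hit)
    release(); movel([*p,140],max_speed=300)
def pick(u,v,yaw,tip):
    q=go(bx(u,v,110),yaw)
    if movel(bx(u,v,tip),max_speed=150,until_force=6):
        rep("blocked"); return False
    clamp(40); rep("pick"); movel(bx(u,v,170),max_speed=300)
    w=get_state()["gripper_width"]; print("width",round(w,1)); return 38<w<50
E
python3 - <<'E'
from h import *
T=back("top",[(90,262.5),(192,250.5),(198,318),(94,331)],14); d=T[0]+T[3]-T[1]-T[2]
print("trayL",T.mean(0),np.linalg.norm(d)/2,np.arctan2(-d[0],d[1]))
P=back("top",np.array([(293,134),(363,142),(346,290),(274,280)])/3+[234.67,129.67],48);d=P[0]+P[1]-P[2]-P[3]
print("R",(P.mean(0)-C0)@U,(P.mean(0)-C0)@V,np.arctan2(d[1],d[0]))
if pick(4.3,32,-.125,32): place("L",42,28,32)
rep("end")
E
```

```text
trayL [483.68933904 322.10240325] 187.56561316442705 0.11509919853739373
R -4.230252155403371 -51.38921139607743 -0.1326142605239211
pick 27.1 [664.2  43.8  33.2] F [-1.2  0.7  5.4] w 43.1 41.4
width 42.5
place True 29.9 [477.3 363.1  10.2] F [ 0.5 -0.3  2.2] w 43.1 42.5
end 30.9 [477.9 365.9 141. ] F [ 0.6  0.3 -0.2] w 85.2 0.0
```

```bash
python3 - <<'E'
from h import *
if pick(-3.6,32,-.125,13): place("R",42,8,13)
rep("end")
im=read_camera("top"); cv2.imwrite("pics/top3.png",im[:,:,::-1])
E
```

```text
pick 33.6 [656.4  45.   14.1] F [-1.6  0.2  5.2] w 42.9 41.6
width 42.6
place True 36.3 [ 496.9 -296.    11.1] F [ 0.4  0.9 -0.9] w 42.8 42.8
end 37.4 [ 498.5 -297.5  141. ] F [ 0.3  0.5 -1.7] w 85.2 0.0
```

View pics/top3.png

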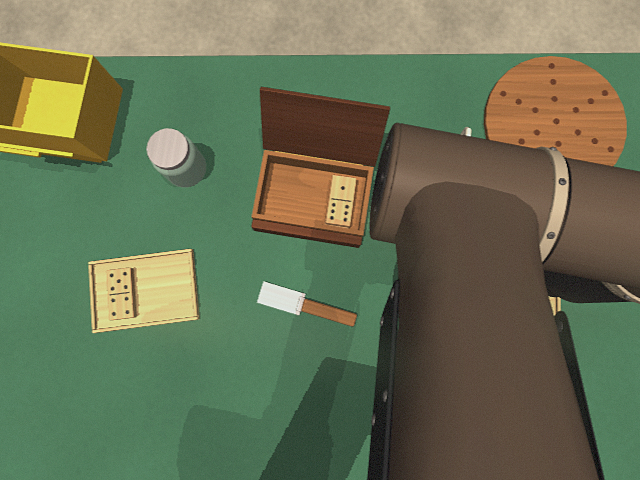

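The first domino lies in the left tray at (121,292), the scraper lies flat, and the jar stands. Next is the right stack.

```bash
cat >> h.py <<'E'
def pickR(v,tip,top):
    for _ in range(4):
        if pick(-4.2,v,-.145,tip): return v
        z=get_state()["tool_pos"][2]; 
        if get_state()["gripper_width"]<80: return None
        movel(bx(-4.2,v,z+12))
        v+=1.5 if z+13>top+4 else -1.5; print("shift",v)
E
python3 - <<'E'
from h import *
v=pickR(-32.2,32,48); print(v)
if v: place("L",-42,28,32)
rep("end")
E
```

```text
blocked 39.2 [643.1 -19.1  28.8] F [ 2.5  1.7 -0.5] w 85.5 0.7
shift -33.7
blocked 40.4 [642.2 -19.1  29.8] F [ 1.4  4.4 -3.2] w 85.6 2.3
shift -35.2
blocked 41.5 [642.3 -21.7  35.7] F [-2.3  1.5 12.1] w 85.1 5.4
shift -36.7
blocked 42.6 [642.  -23.1  36. ] F [-3.3  2.8 11.4] w 85.4 5.4
shift -38.2
None
end 42.9 [643.5 -22.8  47. ] F [0.4 1.2 0.4] w 85.0 0.0
```

```bash
python3 - <<'E'
from h import *
def f(v):
    q=go(bx(-4.2,v,60),-.145)
    movel(bx(-4.2,v,32),max_speed=80,until_force=9); rep(v)
    if get_state()["tool_pos"][2]>33.5: movel(bx(-4.2,v,60)); return False
    clamp(40); rep("clamped"); movel(bx(-4.2,v,170),max_speed=300)
    w=get_state()["gripper_width"]; print(w); return 38<w<50
if f(-32) or f(-30.5): place("L",-42,28,32)
rep("end")
E
```

```text
-32 43.6 [644.2 -18.3  31.1] F [ 0.4 -0.7 -0.8] w 85.3 0.0
clamped 44.1 [645.1 -18.   32.7] F [-0.4  0.5  3.4] w 43.5 41.4
43.350834931583236
place True 46.7 [487.3 279.8   9.8] F [ 0.9 -0.8  1.9] w 42.7 42.6
end 47.8 [488.  282.5 140.9] F [ 0.1  0.1 -0.8] w 85.1 0.0
```

```bash
python3 - <<'E'
from h import *
im=read_camera("top"); 
cv2.imwrite("pics/box4.png",cv2.resize(im[130:270,235:385,::-1],None,fx=4,fy=4,interpolation=cv2.INTER_CUBIC))
print([(np.round(d["point"],1).tolist(),round(d["conf"],2)) for d in look_for("top","domino0")][:5])
E
```

```text
[([205.2, 341.7], 0.9), ([298.7, 169.5], 0.89), ([281.6, 485.0], 0.79), ([306.6, 123.7], 0.63)]
```

View pics/box4.png

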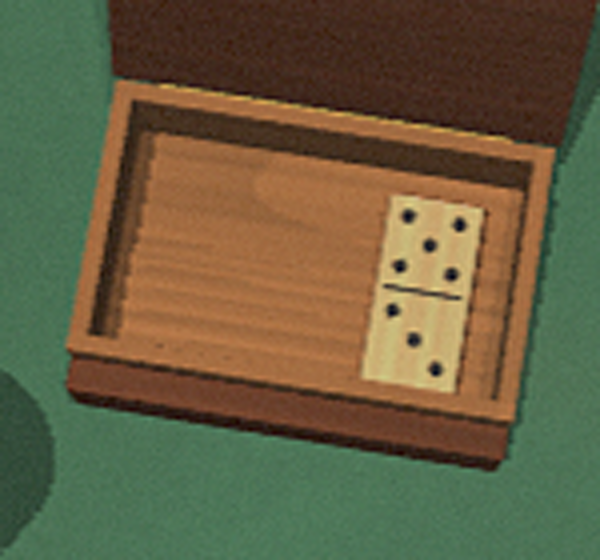

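The last domino's corners in the crop are (390,194),(486,207),(457,392),(361,379). I'll measure it at z=28 and pick it.

```bash
python3 - <<'E'
from h import *
P=back("top",np.array([(390,194),(486,207),(457,392),(361,379)])/4+[234.6,129.6],28);d=P[0]+P[1]-P[2]-P[3]
u,v,y=(P.mean(0)-C0)@U,(P.mean(0)-C0)@V,np.arctan2(d[1],d[0])
print(u,v,y,np.linalg.norm(d)/2)
assert abs(np.linalg.norm(d)/2-90)<6 and -60<v<-35
c=max(v+4,-31.5) if v>-47 else -32
go(bx(u,c,70),BY)
movel(bx(u,c,13),max_speed=90,until_force=9); rep("down")
if get_state()["tool_pos"][2]<16:
    clamp(40); movel(bx(u,c,170),max_speed=300); rep("lifted")
    if 38<get_state()["gripper_width"]<50:
        place("R",-42,8,13)
        move_pose([440,0,250],down(0,[440,0,250]))
rep("end")
cv2.imwrite("pics/fin.png",np.vstack([read_camera("top")[80:340,80:580],read_camera("scene")[150:370,80:580]])[:,:,::-1])
E
```

```text
-4.822660421096349 -51.491873537613955 -0.16541344125090632 87.91533315959475
down 49.9 [644.4 -17.9  13.3] F [-0.3 -0.   0.6] w 85.5 0.0
lifted 51.1 [643.7 -17.8 170.3] F [ 1.3  0.1 -1.7] w 42.9 41.4
place True 53.2 [ 492.1 -379.6   10.8] F [0.  1.3 4.5] w 43.2 43.5
end 55.8 [ 4.401e+02 -4.000e-01  2.495e+02] F [ 0.7 -0.4  0.1] w 85.3 0.0
```

View pics/fin.png

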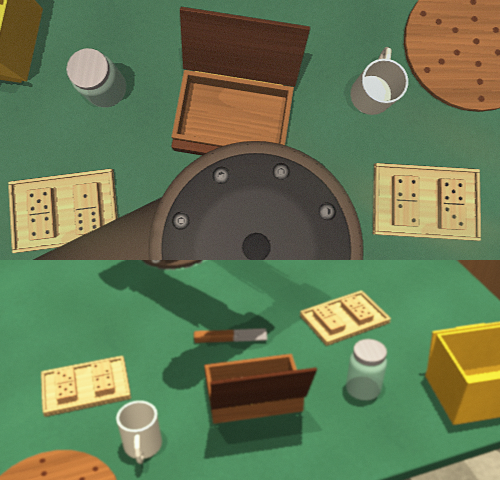

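Each tray holds two dominoes lying flat (around (65,210) and (430,200) in the top view). The lid stands open, the scraper lies on the table at (230,336), and the jar and mug are still standing.

```bash
python3 -c "
from cell import *
print(finish_job())"
```

```text
the job is handed in; nothing more can be done
None
```

The job is handed in at about 56 s: the scraper's blade opened the lid nearly to its stop, the scraper was laid flat, the dominoes were dealt in turn two to each tray, and the jar and mug were left standing; the judge's result was not shown.

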